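# Put the amber lamp lens on display at the parts counter

## Task

Take the flat rectangular amber lamp lens out of the rack and put it on display in front of the blue riser: standing on the black rubber mat on its short bottom edge, roughly centred along the riser and parallel to it, and leaning back against the riser's top edge about 20 degrees from upright. Leave the red and the clear lens standing in the rack.

Things in the scene. Friction and masses are not known exactly. Their poses are not given: they have to be found in the camera images.
- lens_amber: amber (orange) flat rectangular lamp lens: stiff slab 12 mm thick, 100 wide, 140 tall, about 0.15 kg, both faces alike. Origin: centre of its underside; x = normal to its faces, y = along its width, z = up along its height. Starts upright in one of three slots (which one varies) of a fixed grey rack, its underside 6 mm above the counter
- lens_red: red lens, same size, axes and origin, upright in another slot; leave it there. Rack slots: 18 mm wide, open at the ends, 66 mm apart centre to centre, side by side along the lenses' x; their cheeks rise to 46 mm above the counter
- lens_clear: clear (pale grey) lens of the same size, axes and origin, upright in another slot; leave it there
- riser: fixed blue display block, 60 mm deep (x), 200 long (y), 70 tall, aluminium strip on top along its front edge. Origin: centre of the block's underside, on the counter; x = to its front (customer's side, away from the robot), y = along its length, z = up. Upright front face at x = +30 mm. Fixed black rubber mat, 3 mm thick, 200 mm long, in front of it from x = +30 to +120 mm

How it is judged:
At the end, for the whole second after the job is handed in: amber lens at rest on its bottom edge on the mat (underside centre 5 to 65 mm before the front face, under 12 mm high), leaning 9 to 32 deg, within 40 mm of the riser's middle and 12 deg of parallel; red and clear lenses within 30 mm of their start, under 17 deg from upright (angle between lens_amber's own z axis and vertical between 0.157 and 0.56 rad and angle between the y axis of lens_amber and the y axis of riser, either way round below 0.21 rad and x of lens_amber in the frame of riser between 0.035 and 0.095 m and y of lens_amber in the frame of riser between -0.04 and 0.04 m and height (world z) of lens_amber below 0.012 m and linear speed of lens_amber below 0.02 m/s and angular speed of lens_amber below 0.1 rad/s and distance of each of lens_red, lens_clear from where it was at the start of the episode below 0.03 m and angle between each of lens_red, lens_clear's own z axis and vertical below 0.3 rad); the robot touches nothing.
It fails at once if the red or the clear lens is pulled or knocked out of its slot (moved more than 30 mm) (distance of any of lens_red, lens_clear from where it was at the start of the episode above 0.03 m).
It also fails if it takes over 32 s, if anything falls off the work surface, if the arm or the gripper's body presses on something with over 40 N, if the wrist force passes 120 N, or if a joint passes its speed limit or range.

## Robot

A 7-joint arm with a two-finger parallel gripper is mounted at the origin on the work surface. World frame = base frame: x ahead of the robot, y to its left, z up, the work surface at z = 0. Lengths are in m, angles in rad, forces in N, time in s.
With the tool pointing down it reaches from about 0.425 to 1.025 m from the base axis. Payload 9.4 kg.
Tool frame: the origin (TCP) lies midway between the tips of the shut fingers; the grasp point (between the pads) lies arm.grip_point_offset behind it (arm.grip_point_offset is the distance from the TCP to the grasp point, in m); z points along the fingers, y is the direction in which the jaws open and shut (so a half turn about z gives the same grasp; the last joint's range is limited). The gripper opens to 93 mm and grips with 3 to 60 N. Pads are 15 mm wide; open, the fingers measure 128 mm over their backs; the gripper's body (75 mm by 188 mm) begins 65 mm behind the grasp point.
Start: joints at [1.042, 0.599, -0.003, 1.599, 0.002, 0.943, -0.08], TCP at [0.317, -0.652, 0.219] pointing down, gripper open.
Joint ranges: [-2.57, 2.57], [-0.35, 1.97], [-1.29, 1.29], [0.11, 2.56], [-1.05, 4.19], [0.11, 1.86], [-2.63, 2.63]. Speed limits (rad/s): [2.22, 2.22, 3.01, 3.01, 3.14, 3.14, 3.14].

## Interface

Orientations are given as a unit quaternion [w, x, y, z].
In Python, from rig import arm gives the robot as it stands.
- The arm moves only by the tool servo_tool, never from a script. Its argument "motion" is a list of rows, each an object with "claw": the opening, from 0 (shut) to 1 (fully open); "offset": the shift along the tool's x, y, z in cm, a list of three; "turn": the turn about the tool's z in degrees. In form: [{"claw": claw, "offset": [tx, ty, tz], "turn": turn}, ...]. A call has 1 to 10 rows; each row is the pose to reach, as a shift and turn from the pose commanded when the call began, along the tool's axes at that moment; what a row does not reach only later rows make up. A row lasts 1/12 s, in which the tool goes at most 41.7 mm and 7.16 degrees, less where a joint would pass 70% of its speed; a pose out of reach is approached as far as the arm can. A call with a gripper value outside its range is refused whole. The fingers move at their own pace and stop on an object; "force" is the grip in N (left out, the last holds). Time passes only in rows, so rows that repeat a pose let the fingers close. It gives the time, the measured TCP pose, the force and the opening at its end, in the units of the state.
- arm.observe(): the state, without advancing time (a new reading comes with each control period).
- arm.read_camera(name): name is "side" or "top"; returns a dict with "img" (480x640x3 uint8, red, green, blue), "camera_matrix" (3x3 intrinsics, pixels), "R" (3x3) and "t" (3): a world point X has camera coordinates R X + t. Camera axes: x right, y down, z forward; pixel columns grow to the right and rows downward; lengths in m; the calibration is good to about 2 mm. A picture is of the moment at which its call begins. There is no depth.
- arm.hand_in(): hands the job in, once; it reports no verdict.
The state is a dict: "time": time; "q": joint angles; "joint_vel": joint speeds; "tau": joint torques, N m; "position": TCP position; "tool_rot": TCP orientation; "ft_force": force on the tool from outside, world axes, zero at the start; "torque": the same for the moment, N m; "opening": opening from 0.0 (shut) to 1.0 (fully open).
Only numpy, scipy, OpenCV 4.12 (cv2) and the standard library are available. Lean on these libraries where they do the work, as an engineer would, in place of code of your own. Each camera call takes 0.05 s, during which the arm holds its last target. There are 200 camera calls.

## Working session

There is one attempt and no reset: what is moved stays moved. The work goes in short steps, Python scripts to look and compute and a tool call to move; the robot and the scene stay as the last step left them, time stands still between calls to the robot, and variables do not carry over. Pictures are saved under pics/ and viewed, about 8 in all and at most 12, crops included, and the job is handed in when it is done.

Besides the shell and the picture viewer there is one more tool, called after "Emit:" in YAML: its name, and indented under it one key for each argument. servo_tool: Moves the arm, as the interface text tells. Its arguments: {"type":"object","properties":{"motion":{"type":"array"},"force":{"type":"number"}},"required":["motion"]}

```bash
mkdir -p pics; ls; cat > h.py <<'E'
from rig import arm
import cv2, numpy as np
def snap(n,f=None):
    c=arm.read_camera(n); 
    if f: cv2.imwrite('pics/'+f,c['img'][:,:,::-1])
    return c
def ray(c,u,v,z):
    d=c['R'].T@np.linalg.solve(c['camera_matrix'],[u,v,1.]); o=-c['R'].T@c['t']
    return o+d*(z-o[2])/d[2]
def proj(c,X):
    p=c['camera_matrix']@(c['R']@np.asarray(X)+c['t']); return p[:2]/p[2]
E
python3 - <<'E'
from h import *
import pickle
np.set_printoptions(precision=4,suppress=True)
for n in('top','side'):
    c=snap(n,n+'0.png'); pickle.dump(c,open(n+'.pkl','wb'))
    print(n,-c['R'].T@c['t'],c['R'],c['camera_matrix'])
print(arm.observe(),arm.grip_point_offset)
E
```

```text
pics
top [0.4612 0.0056 0.691 ] [[ 0.0191 -0.9997  0.0138]
 [-0.9892 -0.0209 -0.1449]
 [ 0.1451 -0.0108 -0.9894]] [[494.3441   0.     309.695 ]
 [  0.     494.3441 236.1183]
 [  0.       0.       1.    ]]
side [ 0.4491 -0.6161  0.4876] [[ 0.9885 -0.1509 -0.0123]
 [-0.093  -0.5412 -0.8357]
 [ 0.1194  0.8272 -0.549 ]] [[551.948    0.     319.9425]
 [  0.     551.948  232.8375]
 [  0.       0.       1.    ]]
{'time': 0.1, 'q': array([ 1.0423,  0.6001, -0.0026,  1.6001,  0.0018,  0.9429, -0.0798]), 'joint_vel': array([ 0.0013, -0.0019,  0.001 , -0.0022,  0.001 ,  0.0001, -0.0001]), 'tau': array([  0.0058, -76.6548,   1.5024, -25.2938,  -0.0524,   0.0135,
         0.0001]), 'position': array([ 0.3163, -0.6519,  0.2178]), 'tool_rot': array([-0.0007,  0.9746,  0.224 , -0.0002]), 'ft_force': array([-0.1225,  0.8239,  0.4781]), 'torque': array([-0.0023, -0.0134,  0.0152]), 'opening': 1.0001619876747818} 0.0188
```

View pics/top0.png

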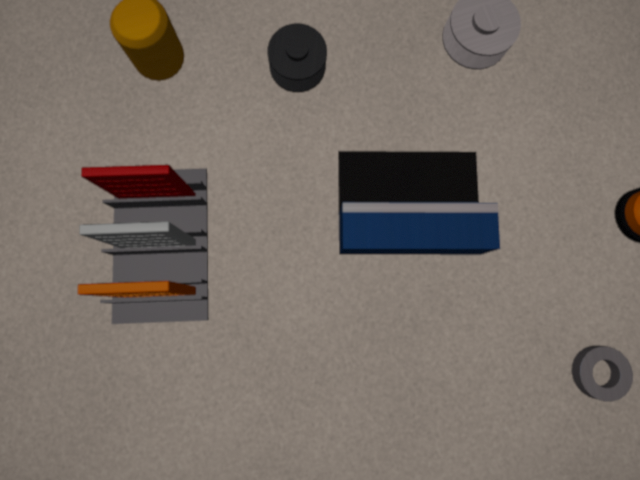

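View pics/side0.png

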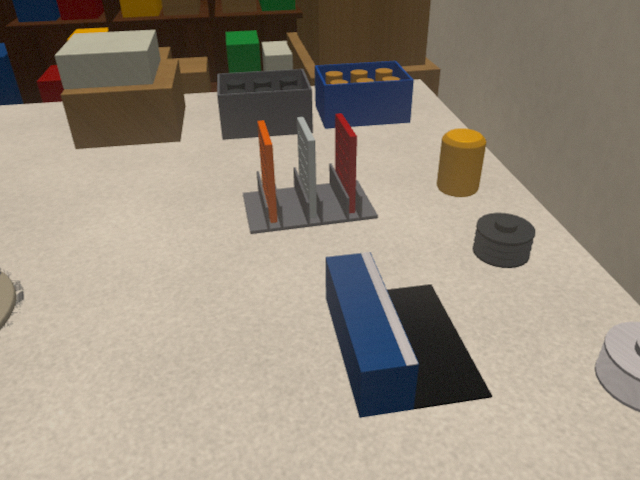

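The top view has amber nearest the robot (top edge around row 288, columns 78–195), then clear, then red. The riser is at columns 340–498, with its strip at row 208 and the mat above it. The side view agrees. I'll enlarge both areas.

```bash
python3 - <<'E'
import cv2,numpy as np
i=cv2.imread('pics/top0.png')
a=cv2.resize(i[155:335,70:220],None,fx=3,fy=3.0,interpolation=cv2.INTER_CUBIC)
b=cv2.resize(i[140:265,330:510],None,fx=1.9,fy=1.9,interpolation=cv2.INTER_CUBIC)
b=cv2.resize(i[145:260,335:501],None,fx=2,fy=2,interpolation=cv2.INTER_CUBIC)
o=np.zeros((540,790,3),np.uint8);o[:540,:450]=a;o[:230,455:787]=b
cv2.imwrite('pics/c1.png',o)
E
```

```text
(no output)
```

View pics/c1.png

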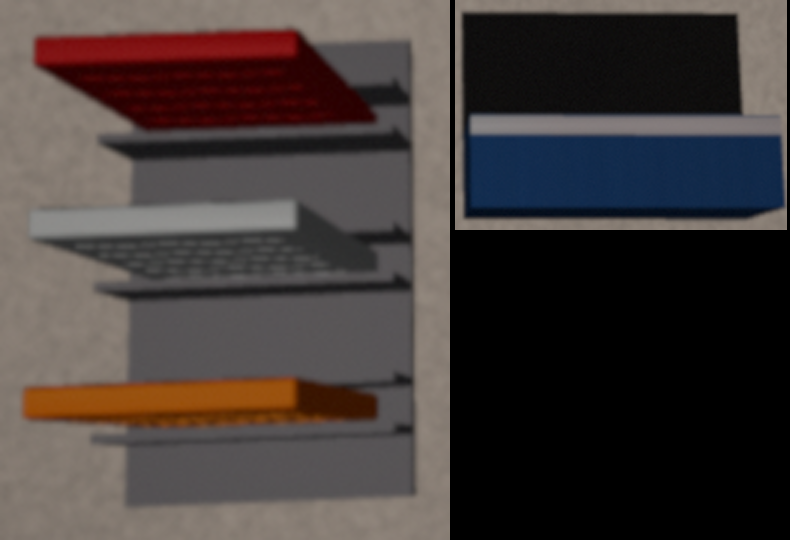

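```bash
python3 - <<'E'
from h import *
import pickle
np.set_printoptions(precision=4,suppress=True)
c=pickle.load(open('top.pkl','rb')); s=pickle.load(open('side.pkl','rb'))
f=lambda u,v,z: ray(c,70+u/3,155+v/3,z); g=lambda u,v,z: ray(c,335+(u-455)/2,145+v/2,z)
for n,P in dict(amber=[(22,391),(297,379),(299,407),(25,418)],clear=[(30,210),(296,200),(298,232),(33,240)],red=[(36,38),(298,31),(300,57),(37,66)]).items():
    p=np.array([f(*q,.146) for q in P]); print(n,p.mean(0),'w',np.linalg.norm(p[0]-p[1]),np.linalg.norm(p[2]-p[3]),'t',np.linalg.norm(p[1]-p[2]),'yaw',np.degrees(np.arctan2(*(p[1]-p[0])[[0,1]]*np.array([1,-1]))))
    m=p.mean(0); print('  side proj',proj(s,m), 'bottom',proj(s,[m[0],m[1],.006]))
# rack base
print('rack',f(411,41,.0),f(413,495,.0),f(126,505,0))
p=np.array([g(*q,.07) for q in [(471,114),(779,116),(784,206),(470,208)]]);print('riser',p,p.mean(0),np.linalg.norm(p[0]-p[1]),np.linalg.norm(p[1]-p[2]))
print('mat',g(461,14,.003),g(737,14,.003),g(742,113,.003))
E
```

```text
amber [0.4797 0.2016 0.146 ] w 0.09957891721679522 0.09896314542610976 t 0.010231769355783495 yaw 3.645281058590577
  side proj [263.3761 131.1373] bottom [268.9884 207.7873]
clear [0.5454 0.2052 0.146 ] w 0.09804161150888155 0.0973939326252624 t 0.01209131248689891 yaw 3.432869474290243
  side proj [304.5152 127.3409] bottom [306.7541 203.4321]
red [0.6112 0.2087 0.146 ] w 0.09824292310897119 0.09834161589918736 t 0.010178759770914944 yaw 2.9177397281411
  side proj [344.7335 123.6417] bottom [343.7476 199.1803]
rack [0.6575 0.1475 0.    ] [0.4431 0.136  0.    ] [0.4361 0.2665 0.    ]
riser [[ 0.5975 -0.0431  0.07  ]
 [ 0.6006 -0.2418  0.07  ]
 [ 0.5422 -0.2429  0.07  ]
 [ 0.5367 -0.0431  0.07  ]] [ 0.5692 -0.1427  0.07  ] 0.19873661190128397 0.0584285729936633
mat [ 0.6858 -0.0405  0.003 ] [ 0.6905 -0.2407  0.003 ] [ 0.6172 -0.2421  0.003 ]
```

Amber's top centre is at (0.480, 0.202), yaw +3.5°. The riser's centre is at (0.569, -0.143), yaw +1.2°, and its front face is at x≈0.599. The sizes match (99 mm, 199 × 58 mm). I'll approach with the jaws part-open so they don't hit the clear lens.

Emit:
servo_tool:
  motion:
    - {"claw": 0.45, "offset": [3, -2.2, 0], "turn": -6.7}
    - {"claw": 0.45, "offset": [6, -4.4, 0], "turn": -13.5}
    - {"claw": 0.45, "offset": [9, -6.6, 0], "turn": -20.2}
    - {"claw": 0.45, "offset": [12, -8.8, 0], "turn": -27}
    - {"claw": 0.45, "offset": [15, -11, 0], "turn": -33.7}
    - {"claw": 0.45, "offset": [18, -13.2, 0], "turn": -40.5}
    - {"claw": 0.45, "offset": [21, -15.4, 0], "turn": -47.2}
    - {"claw": 0.45, "offset": [24, -17.5, 0], "turn": -54}
    - {"claw": 0.45, "offset": [27.5, -19.6, 0], "turn": -60.7}
    - {"claw": 0.45, "offset": [30.6, -21.8, 0], "turn": -67.5}
  force: 15

```text
time: 0.93
position: [0.4975, -0.3207, 0.2186]
tool_rot: [0.0, 0.684, 0.73, 0.0]
ft_force: [0.8, 1.0, -0.2]
opening: 0.453
```

Emit:
servo_tool:
  motion:
    - {"claw": 0.45, "offset": [4, 0.1, 0], "turn": 0}
    - {"claw": 0.45, "offset": [8, 0.2, 0], "turn": 0}
    - {"claw": 0.45, "offset": [12, 0.3, 0], "turn": 0}
    - {"claw": 0.45, "offset": [16, 0.4, 0], "turn": 0}
    - {"claw": 0.45, "offset": [20, 0.5, 0], "turn": 0}
    - {"claw": 0.45, "offset": [24, 0.6, 0], "turn": 0}
    - {"claw": 0.45, "offset": [28, 0.7, 0], "turn": 0}
    - {"claw": 0.45, "offset": [32, 0.8, 0], "turn": 0}
    - {"claw": 0.45, "offset": [36, 0.9, 0], "turn": 0}
    - {"claw": 0.45, "offset": [40, 1, 0], "turn": 0}

```text
time: 1.77
position: [0.4824, 0.0791, 0.2186]
tool_rot: [0.0, 0.686, 0.728, -0.0]
ft_force: [0.2, 0.9, 0.3]
opening: 0.454
```

Emit:
servo_tool:
  motion:
    - {"claw": 0.45, "offset": [3, 0.1, 0], "turn": 0}
    - {"claw": 0.45, "offset": [6, 0.2, 0], "turn": 0}
    - {"claw": 0.45, "offset": [9, 0.3, 0], "turn": 0}
    - {"claw": 0.45, "offset": [11.5, 0.3, 0], "turn": 0}
    - {"claw": 0.45, "offset": [12, 0.3, 0], "turn": 0}
    - {"claw": 0.45, "offset": [12, 0.3, 0], "turn": 0}
    - {"claw": 0.45, "offset": [12, 0.3, 0], "turn": 0}

```text
time: 2.35
position: [0.4787, 0.1966, 0.2183]
tool_rot: [0.0, 0.686, 0.728, -0.001]
ft_force: [0.2, -0.4, -0.3]
opening: 0.447
```

```bash
python3 - <<'E'
from h import *
c=snap('top');d=snap('side')
a=cv2.resize(c['img'][150:340,50:250],None,fx=2,fy=2)
b=cv2.resize(d['img'][60:250,190:390],None,fx=2,fy=2)
cv2.imwrite('pics/c2.png',np.hstack([a,b])[:,:,::-1])
o=arm.observe();print(o['position'],o['tool_rot'],o['ft_force'])
E
```

```text
[0.47896021 0.19559345 0.21837473] [ 1.92474326e-04  6.86561840e-01  7.27071171e-01 -5.61805782e-04] [-0.51906566  0.41765572 -0.10494207]
```

View pics/c2.png

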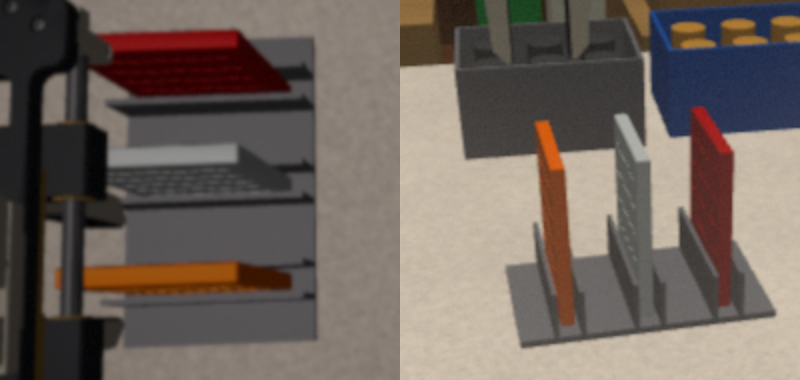

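Seen from the side, the fingers straddle the amber lens: tips at crop columns 500 and 578, lens top at 545. I'll descend and grip.

Emit:
servo_tool:
  motion:
    - {"claw": 0.45, "offset": [0.5, 0, 2.5], "turn": 0}
    - {"claw": 0.45, "offset": [0.5, 0, 5], "turn": 0}
    - {"claw": 0.45, "offset": [0.5, 0, 7.5], "turn": 0}
    - {"claw": 0.45, "offset": [0.5, 0, 10], "turn": 0}
    - {"claw": 0.45, "offset": [0.5, 0, 11.8], "turn": 0}
    - {"claw": 0.45, "offset": [0.5, 0, 11.8], "turn": 0}
    - {"claw": 0.45, "offset": [0.5, 0, 11.8], "turn": 0}

```text
time: 3.03
position: [0.4784, 0.201, 0.1002]
tool_rot: [-0.0, 0.686, 0.727, -0.001]
ft_force: [-0.2, 0.6, 0.1]
opening: 0.448
```

Emit:
servo_tool:
  motion:
    - {"claw": 0.3, "offset": [0, 0, 0], "turn": 0}
    - {"claw": 0.2, "offset": [0, 0, 0], "turn": 0}
    - {"claw": 0.1, "offset": [0, 0, 0], "turn": 0}
    - {"claw": 0, "offset": [0, 0, 0], "turn": 0}
    - {"claw": 0, "offset": [0, 0, 0], "turn": 0}
    - {"claw": 0, "offset": [0, 0, 0], "turn": 0}
    - {"claw": 0, "offset": [0, 0, 0], "turn": 0}
  force: 20

```text
time: 3.62
position: [0.479, 0.2024, 0.1012]
tool_rot: [0.0, 0.686, 0.728, 0.0]
ft_force: [-0.8, -1.2, 5.9]
opening: 0.128
```

Emit:
servo_tool:
  motion:
    - {"claw": 0, "offset": [0, 0, -1], "turn": 0}
    - {"claw": 0, "offset": [0, 0, -2], "turn": 0}
    - {"claw": 0, "offset": [0, 0, -3.5], "turn": 0}
    - {"claw": 0, "offset": [0, 0, -5], "turn": 0}
    - {"claw": 0, "offset": [0, 0, -7], "turn": 0}
    - {"claw": 0, "offset": [0, 0, -9], "turn": 0}
    - {"claw": 0, "offset": [0, 0, -11], "turn": 0}
    - {"claw": 0, "offset": [0, 0, -13], "turn": 0}
    - {"claw": 0, "offset": [0, 0, -14], "turn": 0}
    - {"claw": 0, "offset": [0, 0, -14], "turn": 0}

```text
time: 4.45
position: [0.4794, 0.2028, 0.2431]
tool_rot: [0.001, 0.686, 0.728, 0.002]
ft_force: [-0.3, 0.2, -2.4]
opening: 0.127
```

```bash
python3 - <<'E'
from h import *
d=snap('side')
b=d['img'][0:280,150:550]
cv2.imwrite('pics/c3.png',cv2.resize(b,None,fx=2,fy=2)[:,:,::-1])
o=arm.observe();print(o['position'],o['tool_rot'],o['ft_force'],o['opening'])
E
```

```text
[0.47885939 0.20235669 0.24159927] [5.11363096e-04 6.85983552e-01 7.27616283e-01 9.21926918e-04] [-0.52040701  0.19103789 -2.24272409] 0.12775276815337033
```

View pics/c3.png

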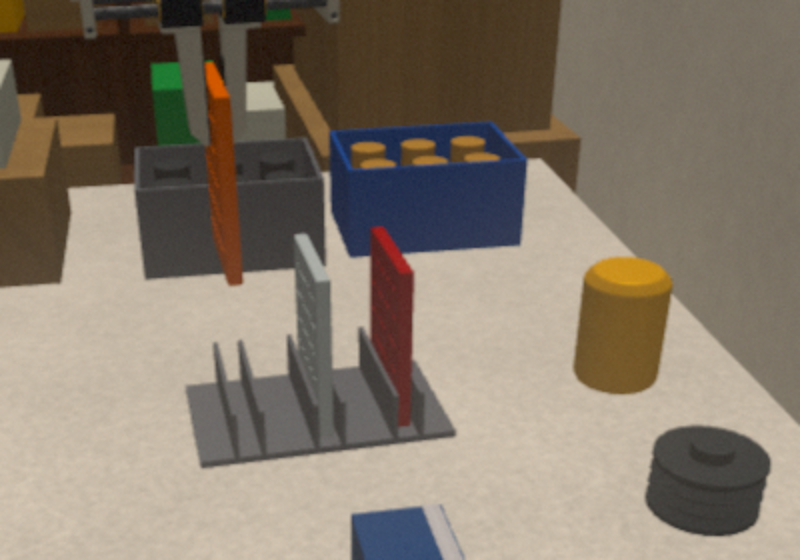

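The amber lens is held upright with its bottom around crop row 280, and the red and clear lenses stand undisturbed. I'll carry it to above the mat.

Emit:
servo_tool:
  motion:
    - {"claw": 0, "offset": [-1.5, 0, 0], "turn": 0}
    - {"claw": 0, "offset": [-4, 0, 0], "turn": 0}
    - {"claw": 0, "offset": [-7, 0, 0], "turn": 0}
    - {"claw": 0, "offset": [-10, 0, 0], "turn": 0}
    - {"claw": 0, "offset": [-13, 1, 0], "turn": 0}
    - {"claw": 0, "offset": [-16, 3, 0], "turn": 1}
    - {"claw": 0, "offset": [-19, 5, 0], "turn": 2.2}
    - {"claw": 0, "offset": [-22, 7, 0], "turn": 2.2}
    - {"claw": 0, "offset": [-25, 9, 0], "turn": 2.2}
    - {"claw": 0, "offset": [-27, 10, 0], "turn": 2.2}

```text
time: 5.33
position: [0.5957, -0.0648, 0.2388]
tool_rot: [-0.0, 0.701, 0.714, -0.001]
ft_force: [-0.5, 0.0, -1.6]
opening: 0.129
```

Emit:
servo_tool:
  motion:
    - {"claw": 0, "offset": [-2, 0.7, 0], "turn": 0}
    - {"claw": 0, "offset": [-4, 1.4, 1], "turn": 0}
    - {"claw": 0, "offset": [-6, 2.1, 3], "turn": 0}
    - {"claw": 0, "offset": [-7.5, 2.6, 5], "turn": 0}
    - {"claw": 0, "offset": [-8.2, 2.7, 7], "turn": 0}
    - {"claw": 0, "offset": [-8.2, 2.7, 9], "turn": 0}
    - {"claw": 0, "offset": [-8.2, 2.7, 11], "turn": 0}
    - {"claw": 0, "offset": [-8.2, 2.7, 12], "turn": 0}
    - {"claw": 0, "offset": [-8.2, 2.7, 12], "turn": 0}
    - {"claw": 0, "offset": [-8.2, 2.7, 12], "turn": 0}

```text
time: 6.17
position: [0.6226, -0.1423, 0.1198]
tool_rot: [-0.001, 0.7, 0.715, -0.001]
ft_force: [1.5, -0.4, -0.9]
opening: 0.127
```

```bash
python3 - <<'E'
from h import *
d=snap('side')
cv2.imwrite('pics/c4.png',cv2.resize(d['img'][130:430,220:520],None,fx=2,fy=2)[:,:,::-1])
o=arm.observe();print(o['position'],o['tool_rot'],o['ft_force'],o['opening'])
for X in ([.629-.006,-.093,.026],[.629,-.193,.026],[.599,-.093,.003],[.599,-.193,.003],[.599,-.193,.07],[.599,-.093,.07]): print(X,(proj(d,X)-[220,130])*2)
E
```

```text
[ 0.62324062 -0.1424404   0.12081471] [-5.67089657e-05  6.99589508e-01  7.14544972e-01  4.53137248e-06] [ 0.29927332 -0.15826725 -1.18386454] 0.12640279000719917
[0.623, -0.093, 0.026] [353.89948833 340.81536159]
[0.629, -0.193, 0.026] [411.24434145 453.1701396 ]
[0.599, -0.093, 0.003] [315.6971408  372.02200215]
[0.599, -0.193, 0.003] [357.08540122 487.97092674]
[0.599, -0.193, 0.07] [365.24114102 401.85119373]
[0.599, -0.093, 0.07] [320.62130167 290.10756979]
```

View pics/c4.png

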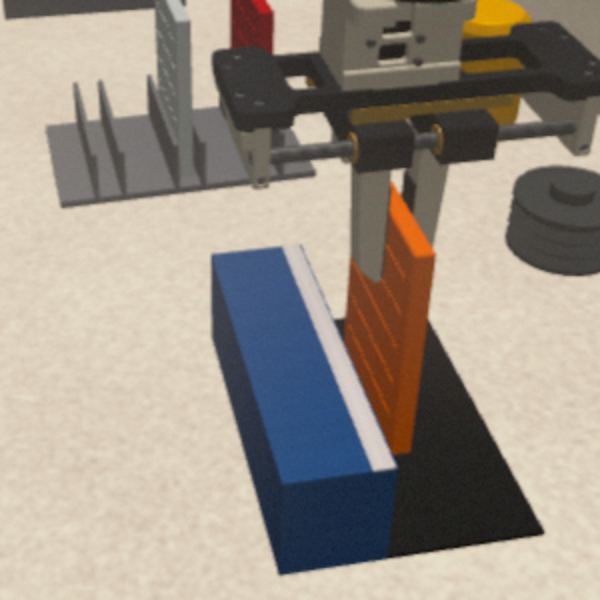

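The lens hangs over the mat in front of the riser, with its near bottom corner at (410, 453), which matches the prediction for x=0.623. I'll shift +6 mm and lower it to the mat.

Emit:
servo_tool:
  motion:
    - {"claw": 0, "offset": [0, 0.3, 0.5], "turn": 0}
    - {"claw": 0, "offset": [0, 0.6, 1], "turn": 0}
    - {"claw": 0, "offset": [0, 0.6, 1.5], "turn": 0}
    - {"claw": 0, "offset": [0, 0.6, 2], "turn": 0}
    - {"claw": 0, "offset": [0, 0.6, 2.1], "turn": 0}
    - {"claw": 0, "offset": [0, 0.6, 2.2], "turn": 0}
    - {"claw": 0, "offset": [0, 0.6, 2.2], "turn": 0}
    - {"claw": 0, "offset": [0, 0.6, 2.2], "turn": 0}

```text
time: 6.88
position: [0.6291, -0.1426, 0.0987]
tool_rot: [0.0, 0.7, 0.714, 0.0]
ft_force: [0.3, -0.6, -2.5]
opening: 0.128
```

Emit:
servo_tool:
  motion:
    - {"claw": 0, "offset": [0, 0, 0.05], "turn": 0}
    - {"claw": 0, "offset": [0, 0, 0.1], "turn": 0}
    - {"claw": 0, "offset": [0, 0, 0.1], "turn": 0}

```text
time: 7.13
position: [0.6292, -0.1427, 0.0983]
tool_rot: [0.0, 0.7, 0.714, 0.0]
ft_force: [-0.6, 0.3, 5.2]
opening: 0.126
```

Contact with the mat at about 5 N. I'll open part-way so the jaws loosely cage the lens, then move towards the riser to tip it back under guard.

Emit:
servo_tool:
  motion:
    - {"claw": 0.18, "offset": [0, 0, 0], "turn": 0}
    - {"claw": 0.25, "offset": [0, 0, 0], "turn": 0}
    - {"claw": 0.35, "offset": [0, 0, 0], "turn": 0}
    - {"claw": 0.45, "offset": [0, 0, 0], "turn": 0}
    - {"claw": 0.45, "offset": [0, 0, 0], "turn": 0}
    - {"claw": 0.45, "offset": [0, 0, 0], "turn": 0}

```text
time: 7.63
position: [0.629, -0.1426, 0.0975]
tool_rot: [-0.0, 0.7, 0.714, -0.0]
ft_force: [-0.5, 0.8, 1.4]
opening: 0.439
```

```bash
python3 - <<'E'
from h import *
d=snap('side')
cv2.imwrite('pics/c5.png',cv2.resize(d['img'][130:430,220:520],None,fx=2,fy=2)[:,:,::-1])
o=arm.observe();print(o['position'],o['ft_force'],o['opening'])
E
```

```text
[ 0.62901359 -0.14258873  0.0975159 ] [-0.83584779 -0.19869622  0.29947767] 0.4453606775785981
```

View pics/c5.png

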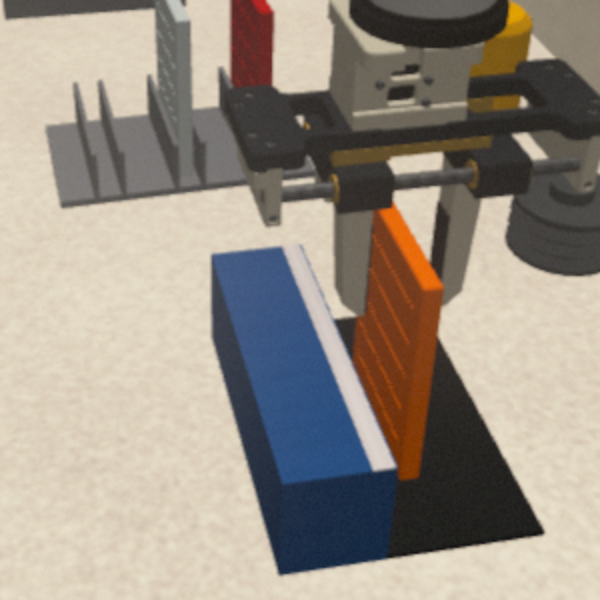

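The lens stands free and upright on the mat, with its near bottom corner at (418, 477) and a finger on either side. Now the slow tip towards the riser.

Emit:
servo_tool:
  motion:
    - {"claw": 0.45, "offset": [0, -0.5, 0], "turn": 0}
    - {"claw": 0.45, "offset": [0, -1, 0], "turn": 0}
    - {"claw": 0.45, "offset": [0, -1.4, 0], "turn": 0}
    - {"claw": 0.45, "offset": [0, -1.7, 0], "turn": 0}
    - {"claw": 0.45, "offset": [0, -2, 0], "turn": 0}
    - {"claw": 0.45, "offset": [0, -2.3, 0], "turn": 0}
    - {"claw": 0.45, "offset": [0, -2.6, 0], "turn": 0}
    - {"claw": 0.45, "offset": [0, -2.9, 0], "turn": 0}
    - {"claw": 0.45, "offset": [0, -3.2, 0], "turn": 0}
    - {"claw": 0.45, "offset": [0, -3.5, 0], "turn": 0}

```text
time: 8.52
position: [0.5938, -0.1433, 0.0976]
tool_rot: [-0.0, 0.7, 0.714, -0.0]
ft_force: [-0.1, -0.5, -0.1]
opening: 0.45
```

Emit:
servo_tool:
  motion:
    - {"claw": 0.45, "offset": [0, -0.3, 0], "turn": 0}
    - {"claw": 0.45, "offset": [0, -0.6, 0], "turn": 0}
    - {"claw": 0.45, "offset": [0, -0.8, 0], "turn": 0}
    - {"claw": 0.45, "offset": [0, -1, 0], "turn": 0}
    - {"claw": 0.45, "offset": [0, -1, 0], "turn": 0}
    - {"claw": 0.45, "offset": [0, -1, 0], "turn": 0}
    - {"claw": 0.45, "offset": [0, -1, 0], "turn": 0}

```text
time: 9.1
position: [0.5842, -0.1435, 0.0976]
tool_rot: [0.0, 0.7, 0.714, 0.0]
ft_force: [0.1, -0.1, 1.0]
opening: 0.449
```

```bash
python3 - <<'E'
from h import *
d=snap('side')
cv2.imwrite('pics/c6.png',cv2.resize(d['img'][130:430,220:520],None,fx=2,fy=2)[:,:,::-1])
o=arm.observe();print(o['position'],o['ft_force'],o['opening'])
E
```

```text
[ 0.5842585  -0.14349807  0.09761142] [ 0.24213717  0.39475261 -0.11607821] 0.4502912310347181
```

View pics/c6.png

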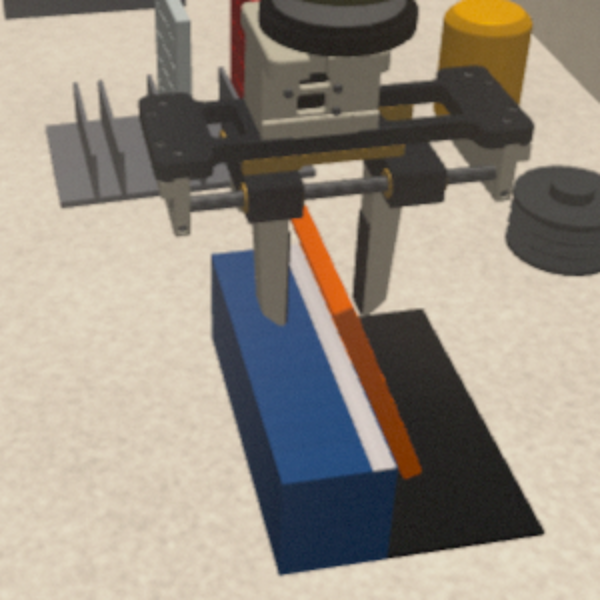

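The lens now leans on the riser's strip. Its bottom corner is still at (418, 475), and the fingers are clear. I'll lift straight up and away.

Emit:
servo_tool:
  motion:
    - {"claw": 0.45, "offset": [0, 0, -1], "turn": 0}
    - {"claw": 0.45, "offset": [0, 0, -2.5], "turn": 0}
    - {"claw": 0.45, "offset": [0, 0, -4], "turn": 0}
    - {"claw": 0.45, "offset": [0, 0, -6], "turn": 0}
    - {"claw": 0.45, "offset": [0, 0, -9], "turn": 0}
    - {"claw": 0.45, "offset": [0, 0, -12], "turn": 0}
    - {"claw": 0.45, "offset": [0, 0, -15], "turn": 0}
    - {"claw": 0.45, "offset": [-4, 0, -15], "turn": 0}
    - {"claw": 0.45, "offset": [-8, 0, -15], "turn": 0}
    - {"claw": 0.45, "offset": [-12, 0, -15], "turn": 0}

```text
time: 9.98
position: [0.587, -0.2644, 0.2497]
tool_rot: [0.001, 0.699, 0.715, 0.0]
ft_force: [1.1, -0.0, -0.8]
opening: 0.45
```

Emit:
servo_tool:
  motion:
    - {"claw": 0.45, "offset": [-4, 0, 0], "turn": 0}
    - {"claw": 0.45, "offset": [-8, 0, 0], "turn": 0}
    - {"claw": 0.45, "offset": [-12, 0, 0], "turn": 0}
    - {"claw": 0.45, "offset": [-16, 0, 0], "turn": 0}
    - {"claw": 0.45, "offset": [-18, 0, 0], "turn": 0}
    - {"claw": 0.45, "offset": [-18, 0, 0], "turn": 0}
    - {"claw": 0.45, "offset": [-18, 0, 0], "turn": 0}

```text
time: 10.57
position: [0.5896, -0.4445, 0.2476]
tool_rot: [-0.0, 0.701, 0.714, 0.0]
ft_force: [-0.5, 0.9, 0.5]
opening: 0.452
```

```bash
python3 - <<'E'
from h import *
c=snap('top');d=snap('side')
a=cv2.resize(c['img'][130:330,60:510],(800,356));b=np.zeros((240,800,3),np.uint8)
s=d['img'][100:420,210:510]; b=cv2.resize(s,None,fx=.75,fy=.75); o=np.zeros((240,800,3),np.uint8);o[:,:225]=b
z=c['img'][145:260,335:501]; o[:230,300:632]=cv2.resize(z,None,fx=2,fy=2)
cv2.imwrite('pics/c7.png',np.vstack([a,o])[:,:,::-1])
o=arm.observe();print(o['position'],o['ft_force'])
E
```

```text
[ 0.5907268  -0.4417166   0.24804564] [ 0.95665212 -0.27979206 -0.02364945]
```

View pics/c7.png

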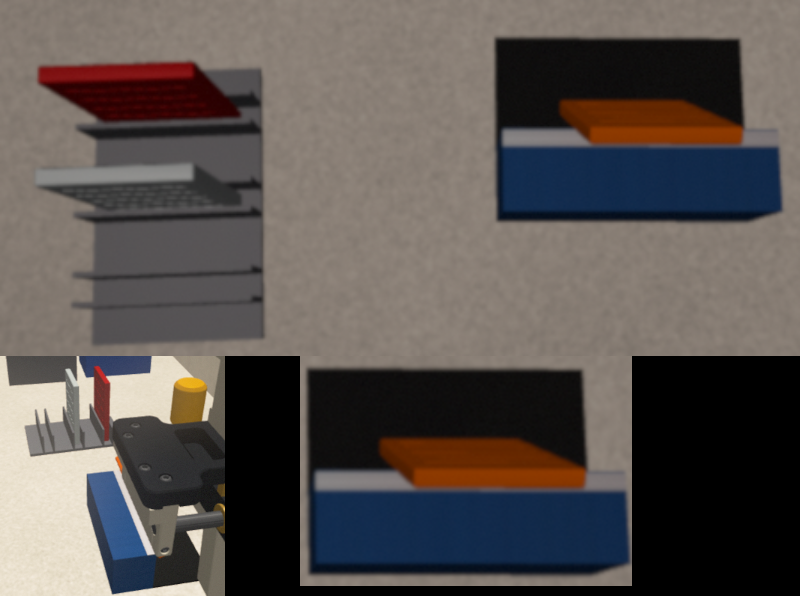

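The lens leans on the strip with its bottom edge on the mat, and red and clear stand as before. A quick numerical check from the zoom corners, then I'll hand in if it's good.

```bash
python3 - <<'E'
from h import *
import pickle
np.set_printoptions(precision=4,suppress=True)
c=pickle.load(open('top.pkl','rb'))
g=lambda u,v,z: ray(c,335+(u-300)/2,145+(v-356)/2,z)
b=[g(380,438,.007),g(518,438,.007)]; zt=.003+.14*np.cos(.349)
t=[g(413,468,zt+.004),g(585,468,zt+.004),g(585,487,zt),g(416,487,zt)]
B=np.mean(b,0);T=np.mean(t[:2],0);print(b,t)
th=np.degrees(np.arcsin(np.clip(np.linalg.norm((B-T)[:1])/.14,0,1)))
print('front bottom x rel face',B[0]-.599,'tilt',th,'y rel mid',B[1]+.1427,'yaw deg',[np.degrees((p[0]-q[0])/(q[1]-p[1])) for p,q in((b[0],b[1]),(t[0],t[1]))])
E
```

```text
[array([ 0.6356, -0.0934,  0.007 ]), array([ 0.6378, -0.1919,  0.007 ])] [array([ 0.5849, -0.0933,  0.1386]), array([ 0.587 , -0.1921,  0.1386]), array([ 0.5768, -0.1932,  0.1346]), array([ 0.5746, -0.0957,  0.1346])]
front bottom x rel face 0.037682416280440556 tilt 21.24702223360759 y rel mid 3.97010534565756e-05 yaw deg [np.float64(1.2953480068489769), np.float64(1.2702607810075666)]
```

```bash
python3 -c "
from rig import arm
print(arm.hand_in())"
```

```text
the job is handed in; nothing more can be done
None
```

I gripped the amber lens in its rack slot and stood it upright on the mat in front of the riser. I then tipped it back against the top edge between the loosely opened fingers, withdrew the arm and handed the job in at about 10.7 s.

My last check used the top camera, because the arm blocked most of the side view:
- **Tilt:** about 21°.
- **Position:** underside centre about 32 mm before the front face, on the riser's middle to within about 1 mm.
- **Alignment:** parallel to the riser within about 1°.
- **Other lenses:** red and clear stand in their slots with no visible movement. I judged that by eye and did not re-measure them.
- **Robot:** clear of everything.

No checks failed or disagreed. I compared no two pictures to confirm the amber lens was at rest, but its bottom edge sat where expected after I let go.

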